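Clear the draughts board into its drawer

TASK

The game is over: sweep all six draughts (three red, three cream) across the board and over its edge into the open drawer below, sliding them with the fingertips and never picking one up, and once they are all in, push the drawer fully shut. Leave the sand timer standing where it is on the board, and do not disturb the other things on the desk.

Things in the scene. Friction and masses are not known exactly. Their poses are not given: they have to be found in the camera images.
- board: fixed games board on the desk, a shallow dark wooden case 340 x 340 mm and 56 mm high with a flat chequered top (8 x 8 squares of 38 mm inside an 18 mm border flush with them, no raised rim). Origin: centre of its underside, on the desk; x and y run along its sides, z up. Its drawer opens out of its +y side, whose edge is at y = +170 mm
- drawer (a joint): how far the board's drawer is out, in m: 0 fully shut (front flush with the board's side), at most 0.14; slides along the board's +y, stays where it is left, moves with a push of about 2 to 3 N
- drawer_front (a point): centre of the outer face of the drawer's wooden front panel, 320 mm wide (along the board's x) and 41 mm high (3 to 44 mm above the desk), 12 mm thick; the panel's face looks along the board's +y and a small brass knob (14 mm diameter, sticking out 14 mm) sits on this point. Axes as the board's
- drawer_floor (a point): centre of the drawer's inner floor, 8 mm above the desk; inside 296 mm (board's x) by 150 mm (board's y), walls rising 34 mm above the floor (tops 14 mm below the board's top). The part past the board's +y edge, as long as the joint value less 12 mm, is open above. Axes as the board's. The case leaves 38 mm above the floor, so draughts pass inside even on edge
- timer: small brass and glass sand timer, upright, 36 mm diameter, 66 mm tall, standing loose on the board near the edge farthest from the drawer; origin at the centre of its underside; leave it standing
- mug: blue ceramic mug, 82 mm diameter, 92 mm tall, on the desk some 10 cm in front of the drawer, towards its end nearer the robot; origin at the centre of its underside; leave alone
- case: tan leather spectacle case, 160 x 62 x 38 mm, lying on the desk beside the board on the side away from the drawer; origin at the centre of its underside; leave alone
- notebook: closed dark green notebook, 148 x 105 x 16 mm, on the desk; origin at the centre of its underside; leave alone
- stapler: black stapler, 150 x 36 x 50 mm, lying on the desk to the robot's right of the spectacle case; origin at the centre of its underside; leave alone
- phone: silver-grey mobile phone, 150 x 72 x 8 mm, lying on the desk; origin at the centre of its underside; leave alone
- red1: red flat round wooden draught (game disc), 30 mm diameter, 9 mm thick, 10 to 17 g, lying loose on the board; origin at the disc's centre, 4.5 mm above whatever it lies on, z along its axis; it slides under a light push
- red2: red flat round wooden draught (game disc), 30 mm diameter, 9 mm thick, 10 to 17 g, lying loose on the board; origin at the disc's centre, 4.5 mm above whatever it lies on, z along its axis; it slides under a light push
- red3: red flat round wooden draught (game disc), 30 mm diameter, 9 mm thick, 10 to 17 g, lying loose on the board; origin at the disc's centre, 4.5 mm above whatever it lies on, z along its axis; it slides under a light push
- cream1: cream flat round wooden draught (game disc), 30 mm diameter, 9 mm thick, 10 to 17 g, lying loose on the board; origin at the disc's centre, 4.5 mm above whatever it lies on, z along its axis; it slides under a light push
- cream2: cream flat round wooden draught (game disc), 30 mm diameter, 9 mm thick, 10 to 17 g, lying loose on the board; origin at the disc's centre, 4.5 mm above whatever it lies on, z along its axis; it slides under a light push
- cream3: cream flat round wooden draught (game disc), 30 mm diameter, 9 mm thick, 10 to 17 g, lying loose on the board; origin at the disc's centre, 4.5 mm above whatever it lies on, z along its axis; it slides under a light push

How it is judged:
By the outcome, as a careful person would: the job done as asked, in the order asked, and still so for the second after the job is handed in, with the robot touching nothing.
It also fails if it takes over 72 s, if anything falls off the work surface, if the arm or the gripper's body presses on something with over 40 N, if the wrist force passes 120 N, or if a joint passes its speed limit or range.

ROBOT

A 7-joint arm with a two-finger parallel gripper is mounted at the origin on the work surface. World frame = base frame: x ahead of the robot, y to its left, z up, the work surface at z = 0. Lengths are in m, angles in rad, forces in N, time in s.
With the tool pointing down it reaches from about 0.425 to 0.925 m from the base axis. Payload 6.8 kg.
Tool frame: the origin (TCP) lies at the very end of the fingers, on their centre line; the grasp point (between the pads) lies 19 mm behind it; z points along the fingers, y is the line along which they close (so a half turn about z gives the same grasp; the last joint's range is limited). The gripper opens to 85 mm and grips with 20 to 120 N. Pads are 22 mm wide; open, the fingers measure 114 mm over their backs; the gripper's body (76 mm by 85 mm) begins 54 mm behind the grasp point. The pads swing forward as they close: fully open they stand 13 mm farther back than shut.
Start: joints at [1.034, 0.477, 0.022, 1.555, -0.011, 1.109, -0.083], TCP at [0.281, -0.614, 0.231] pointing down, gripper open.
Joint ranges: [-2.96, 2.96], [-0.34, 2.1], [-1.41, 1.46], [0.24, 2.44], [-1.37, 4.51], [0.17, 1.92], [-2.96, 2.96]. Speed limits (rad/s): [2.39, 2.39, 3.14, 3.14, 3.14, 3.14, 3.14].

INTERFACE

Orientations are given as a unit quaternion [w, x, y, z].
In Python, from station import readout, viewer, bot gives the robot as it stands. The module is installed in compiled form; this text tells all that it offers.
- The arm moves only by the shell command python3 -m handwheel 'ROWS' [FORCE]. ROWS is JSON, a list of rows, each a list of 3 entries, a list of its own where there are three numbers: the shift along the tool's x, y, z in mm, then the turn, a rotation vector about the tool's x, y, z in degrees, then the gripper command: -1 is fully open, 1 is shut, values between are in proportion. In form: [[[x, y, z], [ax, ay, az], grip], ...]. A call has 1 to 20 rows; each row is the pose to reach, as a shift and turn from the pose commanded when the call began, along the tool's axes at that moment; what a row does not reach only later rows make up. A row lasts 1/12 s, in which the tool goes at most 41.7 mm and 7.16 degrees, less where a joint would pass 70% of its speed; a pose out of reach is approached as far as the arm can. A call with a gripper value outside its range is refused whole. The fingers move at their own pace and stop on an object; FORCE is the grip in N (left out, the last holds). Time passes only in rows, so rows that repeat a pose let the fingers close. It gives the time, the measured TCP pose, the force and the opening at its end, in the units of the state.
- readout.get_obs(): the state, without advancing time (a new reading comes with each control period).
- viewer.read_camera(name): name is "scene" or "top" or "wrist"; returns a dict with "frame" (480x640x3 uint8, red, green, blue), "fx", "fy", "cx", "cy" (pixels), "dist" ([k1, k2, p1, p2, k3] as OpenCV has them; the pictures are not rectified), "rvec" (rotation vector, rad) and "tvec" (3), from world to camera coordinates, as OpenCV has them; the wrist camera has in their place "tool_from_camera" (4x4, takes a point from camera to tool coordinates, whose origin is the TCP and whose axes are the flange's). Camera axes: x right, y down, z forward; pixel columns grow to the right and rows downward; lengths in m; the calibration is good to about 2 mm. A picture is of the moment at which its call begins: read the wrist's pose just before it. There is no depth.
- bot.hand_in(): hands the job in, once; it reports no verdict.
Trained networks look in a picture, given as the dict that the camera call returned (one of the last four; its "shot" number tells which), for a name from the list of things; names that differ only in an ending like _2 or _b are one class to them, and where a whole thing is asked for, a point or a joint stands for the part that bears it (a point fixed in the world has none). Each returns a list of dicts, best first, with "score" (0 to 1); they miss things now and then, are a little off and sometimes report something else, mostly with a low value. They report only what shows in the picture. A call takes as long as a camera call.
- viewer.search_frame(picture, target): "rect" ([centre column, centre row, width, height] in pixels, round what is visible of it).
- viewer.outline_of(picture, target): "mask" (480x640 bool, what is visible of it) and "rect" ([centre column, centre row, width, height] in pixels, round what is visible of it).
The state is a dict: "t": time; "q": joint angles; "joint_vel": joint speeds; "joint_torque": joint torques, N m; "eef_pos": TCP position; "tool_rot": TCP orientation; "contact_force": force on the tool from outside, world axes, zero at the start; "torque": the same for the moment, N m; "gripper_width": opening from 0.0 (shut) to 1.0 (fully open).
Only numpy, scipy, OpenCV 4.12 (cv2) and the standard library are available. Lean on these libraries where they do the work, as an engineer would, in place of code of your own. Each camera call takes 0.05 s, during which the arm holds its last target. There are 200 camera calls.

## Working session

There is one attempt and no reset: what is moved stays moved. The work goes in short steps, Python scripts to look and compute and a shell command to move; the robot and the scene stay as the last step left them, time stands still between calls to the robot, and variables do not carry over. Pictures are saved under pics/ and viewed, on a budget of 10 in all, crops included, one or two more only if the job needs it, and the job is handed in when it is done.

```bash
mkdir -p pics
cat > h.py <<'E'
import numpy as np, cv2
from scipy.spatial.transform import Rotation as R
from station import readout, viewer, bot
def ray(p,uv,T=None):
    K=np.array([[p['fx'],0,p['cx']],[0,p['fy'],p['cy']],[0,0,1.]])
    n=cv2.undistortPoints(np.array([[uv]],float),K,np.array(p['dist']))[0,0]
    d=np.array([n[0],n[1],1.])
    M=cv2.Rodrigues(np.array(p['rvec'],float))[0]; t=np.array(p['tvec'],float).ravel()
    return -M.T@t, M.T@d
def at(p,uv,z):
    o,d=ray(p,uv); return o+d*(z-o[2])/d[2]
def px(p,X):
    K=np.array([[p['fx'],0,p['cx']],[0,p['fy'],p['cy']],[0,0,1.]])
    return cv2.projectPoints(np.array(X,float).reshape(-1,3),np.array(p['rvec'],float),np.array(p['tvec'],float),K,np.array(p['dist']))[0].reshape(-1,2)
def save(p,n): cv2.imwrite('pics/'+n+'.png',p['frame'][:,:,::-1])
def tcp():
    s=readout.get_obs(); return np.array(s['eef_pos']),R.from_quat(np.array(s['tool_rot'])[[1,2,3,0]])
def shift(X):  # world target -> tool mm
    p,r=tcp(); return np.round(r.inv().apply(np.array(X)-p)*1000,0)
E
python3 - <<'E'
from h import *
s=readout.get_obs();print(s)
print(tcp()[1].as_matrix().round(2))
p=viewer.read_camera('top');save(p,'top0')
for n,z in [('red1',.06),('cream1',.06),('board',.056),('timer',.06),('mug',.09),('case',.038),('drawer',.04),('notebook',.016),('stapler',.05),('phone',.008)]:
    for d in viewer.search_frame(p,n)[:5]:
        if d['score']>.2: print(n,round(d['score'],2),np.round(d['rect']),at(p,d['rect'][:2],z).round(3))
save(viewer.read_camera('scene'),'scene0')
E
```

```text
{'t': 0.0, 'q': array([ 1.03389727,  0.47783001,  0.0222953 ,  1.55648776, -0.01150164,
        1.1093176 , -0.08310389]), 'joint_vel': array([ 9.24489279e-04,  1.10208318e-03,  8.39334282e-04,  8.35270751e-04,
       -2.96079247e-04,  7.87276432e-04,  2.85647140e-05]), 'joint_torque': array([ 2.27260530e-04, -5.96461308e+01,  1.60800051e+00, -2.81203580e+01,
        1.24869586e-02,  9.36207158e-03, -2.50470765e-05]), 'eef_pos': array([ 0.28040207, -0.61332004,  0.23028949]), 'tool_rot': array([-9.20799193e-04,  9.77097913e-01,  2.12788043e-01, -2.63135156e-04]), 'contact_force': array([-0.90460637,  0.41606983, -0.42624448]), 'torque': array([ 0.01030687, -0.03862242,  0.05204834]), 'gripper_width': 0.9946536995640153}
[[ 0.91  0.42 -0.  ]
 [ 0.42 -0.91  0.  ]
 [-0.   -0.   -1.  ]]
red1 0.61 [339. 185.  12.  11.] [ 0.583 -0.013  0.06 ]
red1 0.5 [300. 175.  16.  16.] [0.607 0.078 0.06 ]
cream1 0.72 [345. 238.  12.  14.] [ 0.46  -0.029  0.06 ]
cream1 0.69 [320. 219.  15.  12.] [0.505 0.028 0.06 ]
cream1 0.58 [294. 156.  12.  13.] [0.652 0.092 0.06 ]
cream1 0.57 [239. 200.  52. 136.] [0.547 0.217 0.06 ]
board 0.85 [314. 195. 195. 152.] [0.56  0.045 0.056]
timer 0.7 [402. 242.  22.  19.] [ 0.453 -0.158  0.06 ]
timer 0.32 [438. 181.  35.  65.] [ 0.595 -0.242  0.06 ]
mug 0.86 [162. 266.  46.  51.] [0.393 0.38  0.09 ]
case 0.87 [438. 182.  36.  70.] [ 0.597 -0.246  0.038]
drawer 0.91 [237. 203.  50. 132.] [0.543 0.226 0.04 ]
drawer 0.69 [348. 239.   9.  13.] [ 0.46  -0.036  0.04 ]
notebook 0.97 [130. 195.  49.  60.] [0.564 0.492 0.016]
stapler 0.79 [536. 214.  27.  65.] [ 0.521 -0.467  0.05 ]
phone 0.78 [501. 320.  46.  72.] [ 0.277 -0.397  0.008]
```

Run:
```python
import cv2
a=cv2.imread('pics/top0.png')[100:300,120:460]
cv2.imwrite('pics/top0c.png',cv2.resize(a,None,fx=2.35,fy=2.35,interpolation=cv2.INTER_CUBIC))
```

```text
(no output)
```

View pics/top0c.png

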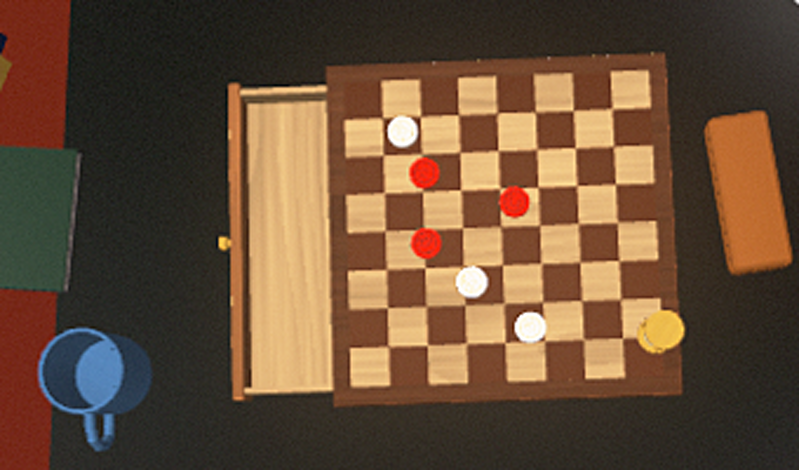

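View pics/scene0.png

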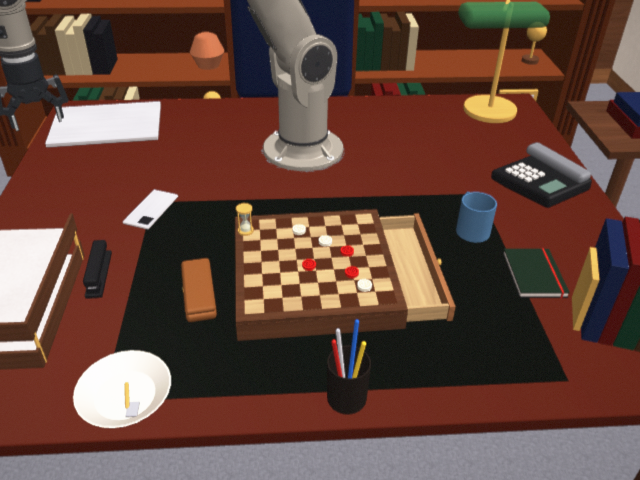

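The top view shows the board with its drawer open to the left (crop columns 228–330). The discs are at (402,131), (424,173), (514,202), (426,243), (471,282) and (530,327), the timer at (660,330) and the mug at (85,370).

Run:
```python
from h import *
p=viewer.read_camera('top')
f=lambda u,v:(u/2.35+120,v/2.35+100)
c=np.array([at(p,f(*x),.056) for x in [(327,66),(665,54),(681,392),(334,405)]])
print(c.round(3), [np.linalg.norm(c[i]-c[i-1]).round(3) for i in range(4)])
o=c.mean(0); yv=(c[0]+c[3]-c[1]-c[2])[:2]; yv/=np.linalg.norm(yv); xv=np.array([yv[1],-yv[0]])
print('centre',o,'y',yv,'x',xv, np.degrees(np.arctan2(-yv[0],yv[1])))
for n,x,z in [('c',(402,131),.065),('r',(424,173),.065),('r',(514,202),.065),('r',(426,243),.065),('c',(471,282),.065),('c',(530,327),.065),('timer',(663,330),.122),('knob',(224,243),.024),('f1',(232,84),.044),('f2',(235,400),.044)]:
    w=at(p,f(*x),z); d=(w-o)[:2]; print(n,w.round(3),'board',(d@xv).round(3),(d@yv).round(3))
print(shift([o[0],o[1],.2]))
```

```text
[[ 0.719  0.175  0.056]
 [ 0.733 -0.162  0.056]
 [ 0.397 -0.176  0.056]
 [ 0.381  0.16   0.056]] [np.float64(0.338), np.float64(0.337), np.float64(0.336), np.float64(0.337)]
centre [ 0.55764483 -0.00059852  0.056     ] y [-0.04485645  0.99899344] x [0.99899344 0.04485645] 2.570948001265791
c [0.651 0.098 0.065] board 0.097 0.094
r [0.609 0.076 0.065] board 0.055 0.074
r [ 0.581 -0.013  0.065] board 0.022 -0.013
r [0.54  0.073 0.065] board -0.015 0.074
c [0.502 0.028 0.065] board -0.055 0.031
c [ 0.458 -0.029  0.065] board -0.101 -0.024
timer [ 0.452 -0.15   0.122] board -0.112 -0.144
knob [0.544 0.281 0.024] board -0.001 0.282
f1 [0.704 0.273 0.044] board 0.158 0.267
f2 [0.385 0.26  0.044] board -0.161 0.268
[ 507. -443.   31.]
```

```bash
python3 -m handwheel '[[[40,-30,0],[0,0,-7],0.53],[[80,-60,0],[0,0,-14],0.53],[[110,-80,0],[0,0,-21],0.53],[[140,-103,0],[0,0,-28],0.53],[[170,-125,0],[0,0,-35],0.53],[[203,-149,0],[0,0,-42],0.53],[[236,-173,0],[0,0,-49],0.53],[[270,-198,0],[0,0,-56],0.53],[[303,-222,0],[0,0,-63],0.53],[[336,-246,0],[0,0,-68],0.53],[[370,-271,0],[0,0,-68],0.53],[[403,-295,0],[0,0,-68],0.53],[[436,-320,0],[0,0,-68],0.53],[[470,-344,0],[0,0,-68],0.53],[[503,-369,0],[0,0,-68],0.53],[[536,-393,20],[0,0,-68],0.53],[[565,-414,45],[0,0,-68],0.53],[[590,-433,70],[0,0,-68],0.53],[[610,-448,90],[0,0,-68],0.53],[[615,-451,110],[0,0,-68],0.53]]'
cat >> h.py <<'E'
O=np.array([.5576,-.0006]);YV=np.array([-.0449,.999]);XV=np.array([.999,.0449])
def stat():
    p,r=tcp(); d=p[:2]-O
    s=readout.get_obs();print('board mm',(d@XV*1000).round(1),(d@YV*1000).round(1),'z',(p[2]*1000).round(1),'F',np.round(s['contact_force'],1),'g',round(s['gripper_width'],3),'t',s['t'],'q7',s['q'].round(2))
    m=r.as_matrix();print('x in board',(m[:2,0]@XV).round(3),(m[:2,0]@YV).round(3),'zz',m[:,2].round(3))
def objs(p):
    for n,z in [('red1',.065),('cream1',.065),('timer',.1)]:
        for d in viewer.search_frame(p,n)[:5]:
            if d['score']>.25:
                w=at(p,d['rect'][:2],z)[:2]-O; print(n,round(d['score'],2),np.round(d['rect']),(w@XV*1000).round(),(w@YV*1000).round())
E
python3 - <<'E'
from h import *
stat()
p,r=tcp()
w=viewer.read_camera('wrist');save(w,'w0')
# disc positions via wrist
T=np.array(w['tool_from_camera']);K=np.array([[w['fx'],0,w['cx']],[0,w['fy'],w['cy']],[0,0,1.]])
for n in ['red1','cream1']:
    for d in viewer.search_frame(w,n):
        if d['score']<.3: continue
        u=cv2.undistortPoints(np.array([[d['rect'][:2]]]),K,np.array(w['dist']))[0,0]
        o=p+r.apply(T[:3,3]); v=r.apply(T[:3,:3]@np.array([u[0],u[1],1]))
        X=(o+v*(.0605-o[2])/v[2])[:2]-O; print(n,d['score'].__round__(2),np.round(d['rect']),(X@XV*1000).round(),(X@YV*1000).round())
E
```

```text
t: 2.32
eef_pos: [0.6535, 0.059, 0.12]
tool_rot: [-0.001, 0.689, 0.725, 0.002]
contact_force: [0.4, 1.3, 0.0]
gripper_width: 0.233
board mm 98.5 55.2 z 120.0 F [0.4 1.3 0. ] g 0.233 t 2.3167 q7 [ 0.12  0.6  -0.43  1.67  0.29  0.93 -0.37]
x in board -0.006 1.0 zz [ 0.001  0.004 -1.   ]
red1 0.63 [245. 223.  57.  57.] 57.0 75.0
red1 0.63 [124. 223.  54.  54.] -10.0 75.0
cream1 0.86 [ 21. 372.  42.  48.] -95.0 -24.0
cream1 0.82 [325. 189.  56.  59.] 101.0 94.0
cream1 0.8 [ 68. 296.  55.  53.] -51.0 30.0
```

View pics/w0.png

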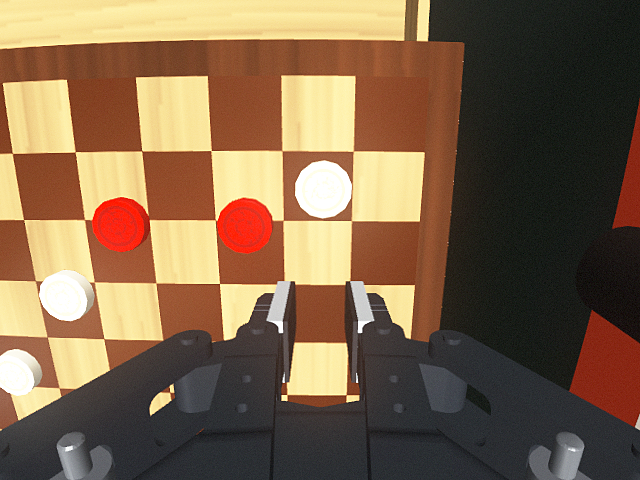

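The wrist view shows cream at (325,189) straight ahead of the fingertips (centre col 320), and reds at (245,223) and (124,223). These match the top-camera fixes to about 5 mm. Next is the first sweep.

```bash
python3 -m handwheel '[[[-3,2,25],[0,0,0],0.53],[[-3,2,48],[0,0,0],0.53],[[-3,2,61],[0,0,0],0.53],[[-3,2,61],[0,0,0],0.53],[[10,2,61],[0,0,0],0.53],[[22,2,61],[0,0,0],0.53],[[34,2,61],[0,0,0],0.53],[[46,2,61],[0,0,0],0.53],[[58,2,61],[0,0,0],0.53],[[70,2,61],[0,0,0],0.53],[[82,2,61],[0,0,0],0.53],[[94,2,61],[0,0,0],0.53],[[104,2,61],[0,0,0],0.53],[[112,2,61],[0,0,0],0.53],[[118,2,61],[0,0,0],0.53],[[118,2,61],[0,0,0],0.53]]'
python3 - <<'E'
from h import *
stat()
save(viewer.read_camera('wrist'),'w1')
E
```

```text
t: 3.8
eef_pos: [0.6488, 0.172, 0.0603]
tool_rot: [-0.0, 0.69, 0.723, 0.0]
contact_force: [0.5, 0.2, 0.5]
gripper_width: 0.238
board mm 98.9 168.3 z 60.3 F [0.5 0.2 0.5] g 0.238 t 3.8 q7 [-0.07  0.69 -0.4   1.67  0.33  0.85 -0.57]
x in board -0.002 1.0 zz [-0.     0.001 -1.   ]
```

View pics/w1.png

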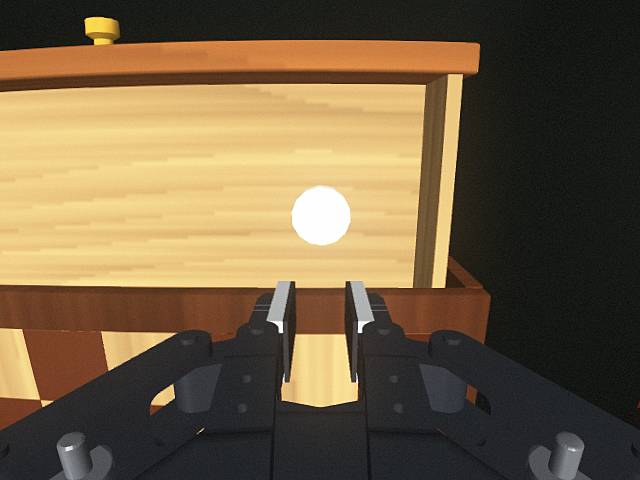

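Cream at (321,215) is lying in the drawer. Next is the red at board (57,75).

```bash
python3 -m handwheel '[[[0,0,-25],[0,0,0],0.53],[[-34,-12,-25],[0,0,0],0.53],[[-70,-27,-25],[0,0,0],0.53],[[-106,-42,-25],[0,0,0],0.53],[[-138,-42,-25],[0,0,0],0.53],[[-138,-42,-25],[0,0,0],0.53],[[-138,-42,0],[0,0,0],0.53],[[-138,-42,0],[0,0,0],0.53],[[-124,-42,0],[0,0,0],0.53],[[-110,-42,0],[0,0,0],0.53],[[-96,-42,0],[0,0,0],0.53],[[-82,-42,0],[0,0,0],0.53],[[-68,-42,0],[0,0,0],0.53],[[-54,-42,0],[0,0,0],0.53],[[-40,-42,0],[0,0,0],0.53],[[-27,-42,0],[0,0,0],0.53],[[-15,-42,0],[0,0,0],0.53],[[-5,-42,0],[0,0,0],0.53],[[2,-42,0],[0,0,0],0.53],[[2,-42,0],[0,0,0],0.53]]'
python3 - <<'E'
from h import *
stat()
E
```

```text
t: 5.52
eef_pos: [0.6068, 0.1724, 0.0604]
tool_rot: [-0.0, 0.69, 0.724, 0.0]
contact_force: [-0.3, 0.1, -1.2]
gripper_width: 0.233
board mm 56.9 170.7 z 60.4 F [-0.3  0.1 -1.2] g 0.233 t 5.5167 q7 [-0.08  0.64 -0.41  1.77  0.33  0.8  -0.6 ]
x in board -0.002 1.0 zz [ 0.     0.001 -1.   ]
```

```bash
python3 -m handwheel '[[[0,0,-25],[0,0,0],0.53],[[-34,-15,-25],[0,0,0],0.53],[[-70,-33,-25],[0,0,0],0.53],[[-106,-51,-25],[0,0,0],0.53],[[-140,-68,-25],[0,0,0],0.53],[[-140,-68,-25],[0,0,0],0.53],[[-140,-68,0],[0,0,0],0.53],[[-140,-68,0],[0,0,0],0.53],[[-126,-68,0],[0,0,0],0.53],[[-112,-68,0],[0,0,0],0.53],[[-98,-68,0],[0,0,0],0.53],[[-84,-68,0],[0,0,0],0.53],[[-70,-68,0],[0,0,0],0.53],[[-56,-68,0],[0,0,0],0.53],[[-42,-68,0],[0,0,0],0.53],[[-29,-68,0],[0,0,0],0.53],[[-17,-68,0],[0,0,0],0.53],[[-7,-68,0],[0,0,0],0.53],[[0,-68,0],[0,0,0],0.53],[[0,-68,0],[0,0,0],0.53]]'
python3 - <<'E'
from h import *
stat()
p=viewer.read_camera('top'); objs(p); save(p,'top1')
a=p['frame'][100:300,120:460,::-1]
cv2.imwrite('pics/top1c.png',cv2.resize(a,None,fx=2.35,fy=2.35,interpolation=cv2.INTER_CUBIC))
E
```

```text
t: 7.18
eef_pos: [0.539, 0.1691, 0.0605]
tool_rot: [-0.0, 0.69, 0.724, 0.0]
contact_force: [-0.2, 0.4, -0.2]
gripper_width: 0.236
board mm -10.9 170.4 z 60.5 F [-0.2  0.4 -0.2] g 0.236 t 7.1833 q7 [-0.09  0.55 -0.42  1.93  0.33  0.72 -0.65]
x in board -0.002 1.0 zz [ 0.     0.001 -1.   ]
red1 0.53 [339. 183.  10.  12.] 28.0 -14.0
cream1 0.68 [346. 238.  12.  16.] -99.0 -25.0
cream1 0.43 [321. 219.  11.  16.] -53.0 29.0
timer 0.55 [402. 241.  22.  19.] -112.0 -147.0
```

View pics/top1c.png

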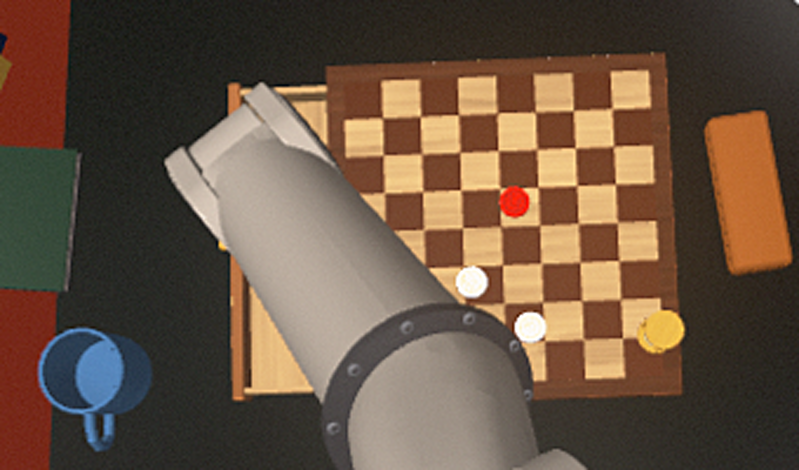

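The board shows red at (514,202) and creams at (471,282) and (530,327), all undisturbed. The arm hides part of the drawer. Next is the red at (25,-13).

```bash
python3 -m handwheel '[[[0,0,-25],[0,0,0],0.53],[[-38,6,-25],[0,0,0],0.53],[[-76,12,-25],[0,0,0],0.53],[[-114,18,-25],[0,0,0],0.53],[[-152,24,-25],[0,0,0],0.53],[[-190,30,-25],[0,0,0],0.53],[[-228,36,-25],[0,0,0],0.53],[[-228,36,-25],[0,0,0],0.53],[[-228,36,0],[0,0,0],0.53],[[-228,36,0],[0,0,0],0.53],[[-214,36,0],[0,0,0],0.53],[[-200,36,0],[0,0,0],0.53],[[-186,36,0],[0,0,0],0.53],[[-172,36,0],[0,0,0],0.53],[[-158,36,0],[0,0,0],0.53],[[-144,36,0],[0,0,0],0.53],[[-130,36,0],[0,0,0],0.53],[[-116,36,0],[0,0,0],0.53],[[-102,36,0],[0,0,0],0.53],[[-88,36,0],[0,0,0],0.53]]' && python3 -m handwheel '[[[14,0,0],[0,0,0],0.53],[[28,0,0],[0,0,0],0.53],[[42,0,0],[0,0,0],0.53],[[54,0,0],[0,0,0],0.53],[[66,0,0],[0,0,0],0.53],[[76,0,0],[0,0,0],0.53],[[84,0,0],[0,0,0],0.53],[[88,0,0],[0,0,0],0.53],[[88,0,0],[0,0,0],0.53]]'
python3 - <<'E'
from h import *
stat()
E
```

```text
t: 9.05
eef_pos: [0.579, 0.0821, 0.0603]
tool_rot: [0.0, 0.691, 0.723, -0.0]
contact_force: [0.2, 0.3, 0.2]
gripper_width: 0.236
t: 9.8
eef_pos: [0.575, 0.1699, 0.0603]
tool_rot: [-0.0, 0.691, 0.723, 0.0]
contact_force: [0.4, 0.8, 0.2]
gripper_width: 0.236
board mm 25.1 169.5 z 60.3 F [0.4 0.8 0.2] g 0.236 t 9.8 q7 [-0.09  0.59 -0.4   1.85  0.32  0.76 -0.62]
x in board -0.001 1.0 zz [ 0.     0.001 -1.   ]
```

```bash
python3 -m handwheel '[[[0,0,-25],[0,0,0],0.53],[[-37,-15,-25],[0,0,0],0.53],[[-74,-31,-25],[0,0,0],0.53],[[-111,-46,-25],[0,0,0],0.53],[[-148,-62,-25],[0,0,0],0.53],[[-185,-77,-25],[0,0,0],0.53],[[-185,-77,-25],[0,0,0],0.53],[[-185,-77,0],[0,0,0],0.53],[[-185,-77,0],[0,0,0],0.53],[[-171,-77,0],[0,0,0],0.53],[[-157,-77,0],[0,0,0],0.53],[[-143,-77,0],[0,0,0],0.53],[[-129,-77,0],[0,0,0],0.53],[[-115,-77,0],[0,0,0],0.53],[[-101,-77,0],[0,0,0],0.53],[[-87,-77,0],[0,0,0],0.53],[[-73,-77,0],[0,0,0],0.53],[[-59,-77,0],[0,0,0],0.53],[[-45,-77,0],[0,0,0],0.53],[[-32,-77,0],[0,0,0],0.53]]' && python3 -m handwheel '[[[12,0,0],[0,0,0],0.53],[[22,0,0],[0,0,0],0.53],[[30,0,0],[0,0,0],0.53],[[33,0,0],[0,0,0],0.53],[[33,0,0],[0,0,0],0.53]]'
python3 - <<'E'
from h import *
stat()
objs(viewer.read_camera('top'))
E
```

```text
t: 11.47
eef_pos: [0.4996, 0.1344, 0.0608]
tool_rot: [-0.0, 0.691, 0.723, -0.0]
contact_force: [0.1, 0.3, -0.3]
gripper_width: 0.237
t: 11.88
eef_pos: [0.4981, 0.167, 0.0603]
tool_rot: [-0.0, 0.691, 0.723, 0.0]
contact_force: [1.0, 0.1, 0.3]
gripper_width: 0.233
board mm -51.9 170.1 z 60.3 F [1.  0.1 0.3] g 0.233 t 11.8833 q7 [-0.11  0.5  -0.41  2.02  0.31  0.68 -0.68]
x in board -0.001 1.0 zz [-0.  0. -1.]
cream1 0.63 [345. 239.  12.  14.] -100.0 -23.0
cream1 0.5 [253. 164.  13.  14.] 82.0 184.0
timer 0.55 [238. 204.  44. 134.] -16.0 213.0
timer 0.49 [401. 242.  24.  18.] -115.0 -145.0
timer 0.39 [315. 196. 195. 149.] -5.0 41.0
```

```bash
python3 -m handwheel '[[[0,0,-25],[0,0,0],0.53],[[-38,-8,-25],[0,0,0],0.53],[[-76,-15,-25],[0,0,0],0.53],[[-114,-22,-25],[0,0,0],0.53],[[-152,-30,-25],[0,0,0],0.53],[[-192,-38,-25],[0,0,0],0.53],[[-232,-45,-25],[0,0,0],0.53],[[-232,-45,-25],[0,0,0],0.53],[[-232,-45,0],[0,0,0],0.53],[[-232,-45,0],[0,0,0],0.53],[[-218,-45,0],[0,0,0],0.53],[[-204,-45,0],[0,0,0],0.53],[[-190,-45,0],[0,0,0],0.53],[[-176,-45,0],[0,0,0],0.53],[[-162,-45,0],[0,0,0],0.53],[[-148,-45,0],[0,0,0],0.53],[[-134,-45,0],[0,0,0],0.53],[[-120,-45,0],[0,0,0],0.53],[[-106,-45,0],[0,0,0],0.53],[[-92,-45,0],[0,0,0],0.53]]' && python3 -m handwheel '[[[14,0,0],[0,0,0],0.53],[[28,0,0],[0,0,0],0.53],[[42,0,0],[0,0,0],0.53],[[54,0,0],[0,0,0],0.53],[[66,0,0],[0,0,0],0.53],[[78,0,0],[0,0,0],0.53],[[87,0,0],[0,0,0],0.53],[[93,0,0],[0,0,0],0.53],[[93,0,0],[0,0,0],0.53],[[50,50,-60],[0,0,0],0.53],[[10,60,-100],[0,0,0],0.53],[[-30,80,-130],[0,0,0],0.53],[[-70,97,-140],[0,0,0],0.53],[[-70,97,-140],[0,0,0],0.53]]'
python3 - <<'E'
from h import *
stat()
w=viewer.read_camera('wrist')
p=viewer.read_camera('top'); objs(p)
a=cv2.resize(p['frame'][100:300,120:460],(640,376),interpolation=cv2.INTER_CUBIC)
cv2.imwrite('pics/b2.png',cv2.resize(np.vstack([w['frame'],a]),(448,599))[:,:,::-1])
E
```

```text
t: 13.75
eef_pos: [0.4571, 0.0733, 0.0608]
tool_rot: [-0.0, 0.691, 0.723, -0.0]
contact_force: [0.7, 0.1, -0.6]
gripper_width: 0.236
t: 14.92
eef_pos: [0.5451, 0.0279, 0.1868]
tool_rot: [0.0, 0.691, 0.723, 0.0]
contact_force: [0.8, 0.6, -0.1]
gripper_width: 0.233
board mm -11.2 29.0 z 186.8 F [ 0.8  0.6 -0.1] g 0.233 t 14.9167 q7 [ 0.18  0.35 -0.42  1.89  0.17  0.94 -0.28]
x in board 0.0 1.0 zz [ 0.001 -0.    -1.   ]
red1 0.54 [251. 182.  18.  14.] 40.0 188.0
red1 0.54 [440. 183.  33.  66.] 21.0 -244.0
red1 0.47 [252. 209.  10.  13.] -23.0 187.0
cream1 0.69 [252. 243.   9.  11.] -102.0 189.0
cream1 0.58 [251. 163.  14.  10.] 84.0 187.0
cream1 0.3 [533. 213.  29.  63.] -57.0 -453.0
timer 0.81 [402. 243.  19.  22.] -116.0 -147.0
timer 0.44 [437. 183.  34.  74.] 14.0 -231.0
```

View pics/b2.png

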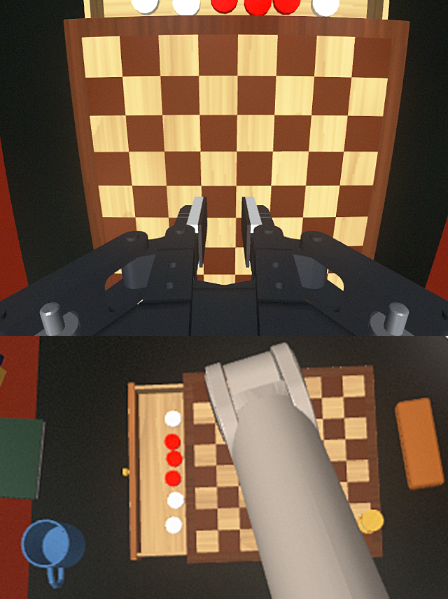

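All six are flat in the drawer at row y ≈ 188 mm, and the timer is still standing. Next I'll straddle the knob and push on the panel.

```bash
python3 -m handwheel '[[[38,3,0],[0,0,0],0.06],[[76,6,0],[0,0,0],0.06],[[114,9,0],[0,0,0],0.06],[[152,11,0],[0,0,0],0.06],[[190,11,0],[0,0,0],0.06],[[228,11,0],[0,0,0],0.06],[[260,11,0],[0,0,0],0.06],[[272,11,0],[0,0,0],0.06],[[272,11,30],[0,0,0],0.06],[[272,11,65],[0,0,0],0.06],[[272,11,100],[0,0,0],0.06],[[272,11,130],[0,0,0],0.06],[[272,11,150],[0,0,0],0.06],[[272,11,161],[0,0,0],0.06],[[272,11,161],[0,0,0],0.06]]'
python3 - <<'E'
from h import *
stat()
save(viewer.read_camera('scene'),'s1')
E
```

```text
t: 16.42
eef_pos: [0.5406, 0.3014, 0.0211]
tool_rot: [-0.001, 0.69, 0.723, -0.003]
contact_force: [0.3, -1.1, -0.2]
gripper_width: 0.468
board mm -3.4 302.5 z 21.1 F [ 0.3 -1.1 -0.2] g 0.468 t 16.4167 q7 [-0.32  0.68 -0.4   1.81  0.37  0.73 -0.87]
x in board -0.002 1.0 zz [-0.005 -0.003 -1.   ]
```

View pics/s1.png

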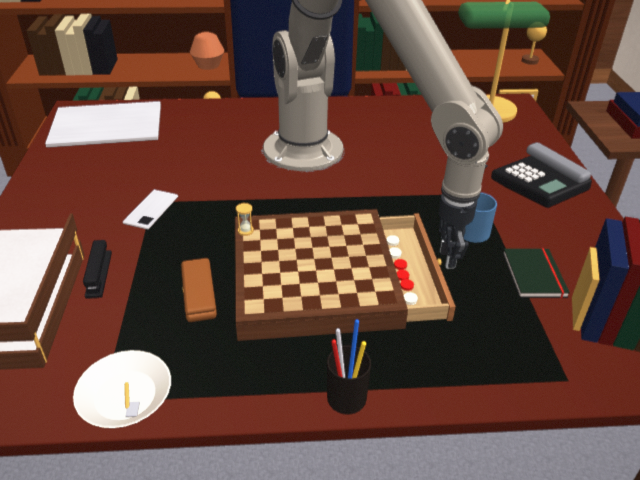

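The fingers stand in front of the drawer panel astride the knob, near pixel (450,255), clear of the mug. Now the push.

```bash
python3 -m handwheel '[[[-10,3,0],[0,0,0],0.06],[[-18,3,0],[0,0,0],0.06],[[-24,3,0],[0,0,0],0.06],[[-31,3,0],[0,0,0],0.06],[[-38,3,0],[0,0,0],0.06],[[-45,3,0],[0,0,0],0.06],[[-52,3,0],[0,0,0],0.06],[[-59,3,0],[0,0,0],0.06],[[-66,3,0],[0,0,0],0.06],[[-73,3,0],[0,0,0],0.06],[[-80,3,0],[0,0,0],0.06],[[-86,3,0],[0,0,0],0.06],[[-92,3,0],[0,0,0],0.06],[[-98,3,0],[0,0,0],0.06],[[-103,3,0],[0,0,0],0.06],[[-107,3,0],[0,0,0],0.06],[[-110,3,0],[0,0,0],0.06],[[-113,3,0],[0,0,0],0.06],[[-113,3,0],[0,0,0],0.06]]'
python3 - <<'E'
from h import *
stat()
E
python3 -m handwheel '[[[-2,0,0],[0,0,0],0.06],[[-4,0,0],[0,0,0],0.06],[[-6,0,0],[0,0,0],0.06],[[-6,0,0],[0,0,0],0.06]]'
python3 - <<'E'
from h import *
stat()
E
```

```text
t: 18.05
eef_pos: [0.5514, 0.1884, 0.0241]
tool_rot: [0.0, 0.691, 0.723, -0.001]
contact_force: [-0.6, -0.6, -0.5]
gripper_width: 0.469
board mm 2.3 189.1 z 24.1 F [-0.6 -0.6 -0.5] g 0.469 t 18.05 q7 [-0.13  0.63 -0.4   1.9   0.38  0.68 -0.71]
x in board 0.001 1.0 zz [-0.001 -0.001 -1.   ]
t: 18.38
eef_pos: [0.5516, 0.1829, 0.0241]
tool_rot: [-0.0, 0.691, 0.723, -0.0]
contact_force: [0.2, -0.4, -0.6]
gripper_width: 0.466
board mm 2.2 183.6 z 24.1 F [ 0.2 -0.4 -0.6] g 0.466 t 18.3833 q7 [-0.12  0.63 -0.4   1.9   0.38  0.68 -0.7 ]
x in board 0.0 1.0 zz [-0.001 -0.001 -1.   ]
```

```bash
python3 -m handwheel '[[[-1,0,0],[0,0,0],0.06],[[-2,0,0],[0,0,0],0.06],[[-3,0,0],[0,0,0],0.06],[[-3,0,0],[0,0,0],0.06]]';python3 -m handwheel '[[[-1,0,0],[0,0,0],0.06],[[-2,0,0],[0,0,0],0.06]]'
python3 - <<'E'
from h import *
stat()
p=viewer.read_camera('scene'); save(p,'s2')
cv2.imwrite('pics/s2c.png',cv2.resize(p['frame'][180:340,220:500,::-1],None,fx=2.8,fy=2.8,interpolation=cv2.INTER_CUBIC))
E
```

```text
t: 18.72
eef_pos: [0.5518, 0.1802, 0.0242]
tool_rot: [-0.0, 0.691, 0.723, -0.0]
contact_force: [-0.6, -0.1, -1.5]
gripper_width: 0.473
t: 18.88
eef_pos: [0.5518, 0.1799, 0.0243]
tool_rot: [-0.001, 0.691, 0.723, 0.001]
contact_force: [-0.6, 6.6, -3.3]
gripper_width: 0.473
board mm 2.3 180.6 z 24.3 F [-0.6  6.6 -3.3] g 0.473 t 18.8833 q7 [-0.11  0.63 -0.4   1.91  0.37  0.68 -0.7 ]
x in board -0.001 1.0 zz [ 0.     0.002 -1.   ]
```

View pics/s2c.png

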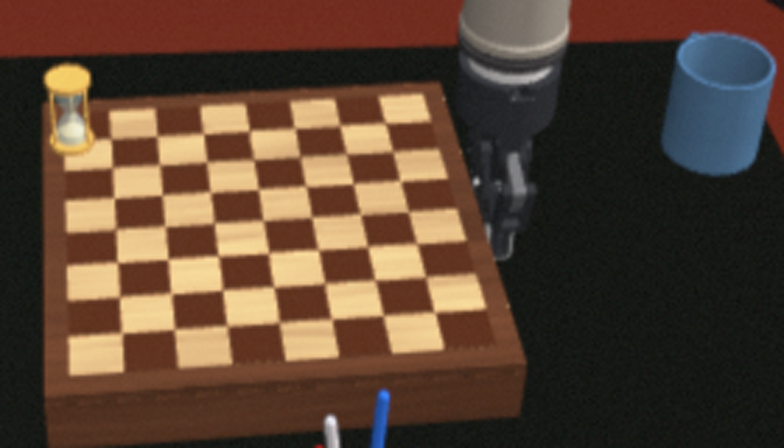

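The drawer is flush by the picture and the force has risen to 6.6 N against a stop. One more small press to confirm, then I'll retreat.

```bash
python3 -m handwheel '[[[-1,0,0],[0,0,0],0.06],[[-2,0,0],[0,0,0],0.06],[[-2,0,0],[0,0,0],0.06]]'; python3 -m handwheel '[[[10,0,0],[0,0,0],0.06],[[30,0,0],[0,0,0],0.06],[[45,0,0],[0,0,0],0.06],[[45,0,-30],[0,0,0],0.06],[[45,0,-70],[0,0,0],0.06],[[45,0,-110],[0,0,0],0.06],[[45,0,-150],[0,0,0],0.06],[[20,30,-170],[0,0,0],0.06],[[-20,30,-170],[0,0,0],0.06],[[-60,30,-170],[0,0,0],0.06],[[-100,30,-170],[0,0,0],0.06],[[-140,30,-180],[0,0,0],0.06],[[-180,30,-200],[0,0,0],0.06],[[-220,30,-200],[0,0,0],0.06],[[-260,30,-200],[0,0,0],0.06],[[-260,30,-200],[0,0,0],0.06],[[-260,30,-200],[0,0,0],0.06]]'
python3 - <<'E'
from h import *
stat()
p=viewer.read_camera('top'); objs(p)
w=viewer.read_camera('wrist')
a=cv2.resize(p['frame'][100:300,120:460],(640,376),interpolation=cv2.INTER_CUBIC)
s=viewer.read_camera('scene')['frame'][180:340,220:500]
s=cv2.resize(s,(640,366),interpolation=cv2.INTER_CUBIC)
cv2.imwrite('pics/b3.png',cv2.resize(np.vstack([s,a]),(500,580))[:,:,::-1])
E
```

```text
t: 19.18
eef_pos: [0.5518, 0.1799, 0.0243]
tool_rot: [-0.001, 0.69, 0.723, 0.002]
contact_force: [-0.4, 8.9, -5.3]
gripper_width: 0.467
t: 20.6
eef_pos: [0.5936, -0.0857, 0.2242]
tool_rot: [0.0, 0.693, 0.721, -0.001]
contact_force: [-0.3, 0.2, 0.2]
gripper_width: 0.474
board mm 32.1 -86.6 z 224.2 F [-0.3  0.2  0.2] g 0.474 t 20.6 q7 [ 0.35  0.39 -0.41  1.73  0.18  1.06 -0.08]
x in board 0.006 1.0 zz [-0.    -0.002 -1.   ]
```

View pics/b3.png

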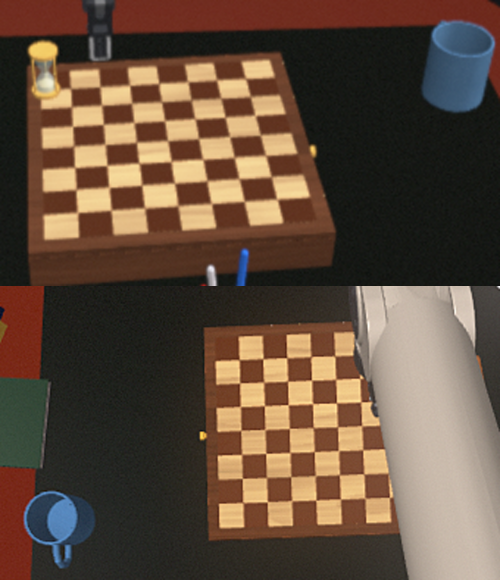

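The drawer front is flush with only the knob showing, the board is empty, and the timer and mug are in place. The fingers stopped dead at y=0.1799 while the force rose, so the drawer is at its stop.

```bash
python3 -c "
from h import *
print(bot.hand_in())"
```

```text
the job is handed in; nothing more can be done
None
```

I swept all six draughts off the board into the open drawer one at a time, without lifting any. I then pushed the drawer shut with the fingers either side of its knob, and handed the job in at about 21 s of the 72 s allowed.

- **Draughts:** Before I closed the drawer, the pictures showed all six lying flat in it.
- **Drawer:** In the last pictures the front looks flush with only the knob showing. The last press raised the push from 6.6 N to 8.9 N with no further movement, so it was against its stop.
- **Other things:** In the last pictures the board is empty and the timer and mug are where they were. The arm hid the timer from the top camera at the end, so that comes from the scene camera.
- **Not checked:** I did not measure the case, notebook, stapler or phone again at the end. Nothing in the pictures or the forces suggested they were touched. The highest force I read was about 10 N.

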